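# Rock a wax bar into the sawing cradle

### The job

Load the dark red wax bar into the wooden sawing cradle: tuck one end under the steel keeper plate, then rock the other end down behind the low sill until the bar lies fully flat on the pocket floor, its upper face still up, and let go. Leave the wooden ring clamp and the tape roll where they are.

Things in the scene. Friction and masses are not known exactly. Their poses are not given: they have to be found in the camera images.
- wax_bar: Loose dark red hard-wax bar, 28 wide (x) x 116 long (y) x 28 mm high (z), about 0.085 kg. Origin at the centre of its underside, z up. The last 4 mm at the -y end is a sawn stub 1 to 2 mm narrower each side, underside 3 mm higher, top 4 mm lower. Either end may go under the keeper plate.
- saw_cradle: Pale wooden cradle fixed to the bench, 166 x 66 x 46 mm. Origin on its underside below the pocket's centre; x along the pocket to the keeper end, y across, z up. Pocket 119 long (x -59.5 to 59.5) x 31 mm wide, floor 10 mm above the bench. Side walls 13 mm above the floor, 13.5 mm thick, three saw kerfs, inner top edges bevelled 4 mm.
- pocket_floor (a point): Centre of the pocket floor, 10 mm above the bench, axes as the cradle's. The underside of a seated bar is centred here.
- ring_clamp: Loose wooden ring clamp with a steel band, 32 x 149 x 23 mm, long axis y, lying between the cradle and the bar; origin at the centre of its underside. Bystander.
- tape_roll: Loose roll of masking tape lying flat, 96 mm across, 25 mm high, origin at the centre of its underside. Bystander.
- keeper_edge (a point): Middle of the lower free edge of the 5 mm steel keeper plate, 31 mm above the pocket floor. The plate overhangs the last 10 mm of the pocket, up to the head block's face at x 59.5. It leaves a 109 mm opening, so the bar cannot drop in flat: it goes in with the keeper end low, tilted about 6 to 25 degrees.
- sill_top (a point): Middle of the inner top edge of the low wooden sill that closes the pocket at x -59.5: 10 mm above the pocket floor, 10 mm thick. If the bar is not fully in under the plate, its other end comes to rest on this sill.
There are look-alikes about, which are no part of the job. What is shaped like the wax_bar but blue is not meant.

How it is judged:
By the outcome, as a careful person would: the job done as asked, in the order asked, and still so for the second after the job is handed in, with the robot touching nothing.
It also fails if it takes over 48 s, if anything falls off the work surface, if the arm or the gripper's body presses on something with over 40 N, if the wrist force passes 120 N, or if a joint passes its speed limit or range.

### The arm

A 6-joint arm with a two-finger parallel gripper is mounted at the origin on a cart in front of the work surface, level with it; the furniture and walls round the work are solid. World frame = base frame: x ahead of the robot, y to its left, z up, the work surface at z = 0. Lengths are in m, angles in degrees, forces in N, time in s.
With the tool pointing down it reaches from about 0.35 to 0.875 m from the base axis. Payload 4.2 kg.
Tool frame: the origin (TCP) lies midway between the tips of the shut fingers; the grasp point (between the pads) lies 19 mm behind it; z points along the fingers, y is the line along which they close (so a half turn about z gives the same grasp; the last joint's range is limited). The gripper opens to 87 mm and grips with 3 to 60 N. Pads are 19 mm wide; open, the fingers measure 117 mm over their backs; the gripper's body (75 mm by 190 mm) begins 51 mm behind the grasp point.
Start: joints at [-52.678, 22.042, 0.453, 0, -68.411, -14.817], TCP at [0.239, -0.577, 0.223] pointing down, gripper open.
Joint ranges: [-179.83, 179.83], [-69.29, 118.12], [-61.27, 80.66], [-181.25, 117.63], [-171.15, -9.14], [-177.46, 177.46]. Speed limits (degrees/s): [159.86, 159.86, 180, 180, 180, 180].

### API

Orientations are given as [roll, pitch, yaw] about the fixed x, y, z axes, in that order (R = Rz(yaw) Ry(pitch) Rx(roll)).
In Python, from workcell import env gives the robot as it stands. The module is installed in compiled form; this text tells all that it offers. Calls block until the motion is done:
- env.goto(position, orientation): joint-space move of the TCP to a pose.
- env.move_straight(position, rotation=None, rate=0.15, force_limit=None): straight line of the TCP; rotation=None keeps the orientation; rate is the mean speed in m/s. With force_limit (N) it stops when the force on the tool has changed by that much, and returns True; else False.
- env.set_joints(angles): joint-space move.
- env.gripper_to(opening, grasp_force=None): opening from 0.0 (shut) to 1.0 (fully open); grasp_force is the grip in N (None keeps the last); returns when the fingers have stopped.
- env.dwell(seconds).
- env.inverse_kinematics(position, orientation): joint angles nearest the present ones, or None.
- env.read_state(): the state.
- env.grab_frame(name): name is "scene" or "top"; returns a dict with "image" (400x640x3 uint8, blue, green, red), "fx", "fy", "cx", "cy" (pixels), "position" and "orientation" of the camera in the world. Camera axes: x right, y up, looking along -z (the intrinsics and any distortion apply to the point x, -y, -z); pixel columns grow to the right and rows downward; lengths in m; the calibration is good to about 2 mm. A picture is of the moment at which its call begins. There is no depth.
A pose or a line that the arm cannot do raises env.Unreachable and nothing moves.
- env.close_job(): hands the job in; it is judged then, once.
Trained networks look in a picture, given as the dict that the camera call returned (one of the last four; its "shot" number tells which), for a name from the list of things; names that differ only in an ending like _2 or _b are one class to them, and where a whole thing is asked for, a point or a joint stands for the part that bears it (a point fixed in the world has none). Each returns a list of dicts, best first, with "score" (0 to 1); they miss things now and then, are a little off and sometimes report something else, mostly with a low value. They report only what shows in the picture. A call takes as long as a camera call. They do not tell look-alikes from the thing itself.
- env.search_frame(picture, thing): "xyz" ([x, y, z] in m, in world coordinates, good to about 4 mm: the middle of the surface that is visible of it).
- env.trace(picture, thing): "mask" (400x640 bool, what is visible of it).
The state is a dict: "clock": time; "joint_positions": joint angles; "qvel": joint speeds; "joint_torque": joint torques, N m; "position": TCP position; "tool_rot": TCP orientation; "force": force on the tool from outside, world axes, zero at the start; "wrist_torque": the same for the moment, N m; "opening": opening from 0.0 (shut) to 1.0 (fully open); "finger_force": force on a finger pad.
Only numpy, scipy, OpenCV 4.12 (cv2) and the standard library are available. Lean on these libraries where they do the work, as an engineer would, in place of code of your own. Each camera call takes 0.05 s, during which the arm holds its last target. There are 200 camera calls.

## Working session

There is one attempt and no reset: what is moved stays moved. The work goes in short steps, each a Python script; the robot and the scene stay as the last script left them, time stands still between calls to the robot, and variables do not carry over. Pictures are saved under pics/ and viewed, at most 10 in all, crops included, and the job is handed in when it is done.

```bash
mkdir -p pics; python3 - <<'E'
from workcell import env
import cv2,numpy as np
for n in ["scene","top"]:
    f=env.grab_frame(n); cv2.imwrite(f"pics/{n}0.png",f["image"])
    print(n,{k:np.round(v,4).tolist() if not isinstance(v,(str,dict)) else v for k,v in f.items() if k!="image"})
    for t in ["wax_bar","saw_cradle","ring_clamp","tape_roll","keeper_edge","sill_top","pocket_floor"]:
        try: print(t,[(np.round(d["xyz"],4).tolist(),round(d["score"],2)) for d in env.search_frame(f,t)][:4])
        except Exception as e: print(t,e)
print(env.read_state()["clock"])
E
```

```text
scene {'fx': 431.8939, 'fy': 431.8939, 'cx': 323.2192, 'cy': 201.007, 'position': [-0.1258, 0.6517, 0.6279], 'orientation': [58.9639, 0.4236, -138.7843], 'shot': 1}
wax_bar [([0.6067, -0.2937, 0.0258], 0.81), ([0.5083, -0.16, 0.0269], 0.63), ([0.3925, 0.2815, 0.0269], 0.62)]
saw_cradle [([0.5177, 0.1766, 0.0183], 0.71)]
ring_clamp [([0.5203, 0.0237, 0.0203], 0.92)]
tape_roll [([0.4523, -0.379, 0.0121], 0.63)]
keeper_edge [([0.5161, 0.1808, 0.0193], 0.78)]
sill_top [([0.5119, 0.1799, 0.0163], 0.77)]
pocket_floor [([0.5163, 0.1774, 0.0206], 0.84)]
top {'fx': 458.2596, 'fy': 458.2596, 'cx': 313.5059, 'cy': 207.802, 'position': [0.3889, -0.0636, 1.3788], 'orientation': [5.1519, -1.0964, -90.2265], 'shot': 2}
wax_bar [([0.5223, -0.1742, 0.0286], 0.87), ([0.6148, -0.3057, 0.0291], 0.82), ([0.3946, 0.273, 0.0287], 0.72), ([0.56, 0.1646, 0.009], 0.31)]
saw_cradle [([0.5577, 0.1634, 0.0094], 0.81)]
ring_clamp [([0.5401, 0.0114, 0.0207], 0.87)]
tape_roll [([0.464, -0.3801, 0.0256], 0.76)]
keeper_edge [([0.5555, 0.1594, 0.0109], 0.6), ([0.468, -0.3822, 0.0253], 0.38)]
sill_top [([0.5536, 0.1652, 0.0138], 0.56)]
pocket_floor [([0.5593, 0.1653, 0.0055], 0.92)]
0.8
```

View pics/scene0.png

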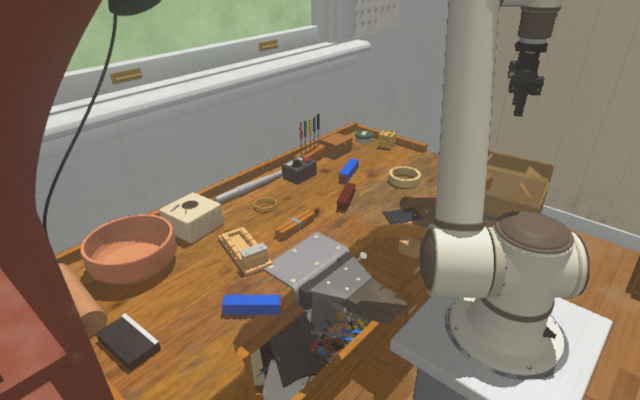

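View pics/top0.png

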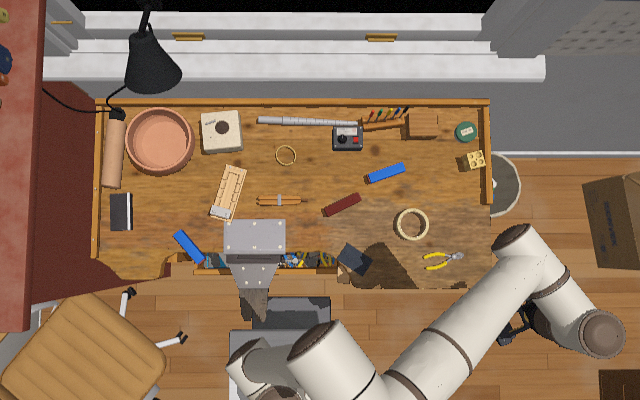

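The scene picture shows the dark red bar at (346,195) and the cradle at (245,250), with the steel plate at its near end. In the top view the bar is at (342,205), the cradle at (228,193) and the ring clamp at (282,201). I'll get the exact poses next.

```bash
cat > h.py <<'E'
from workcell import env
import cv2,numpy as np
from scipy.spatial.transform import Rotation as R
def topix(f,P):
    p=R.from_euler('xyz',f["orientation"],degrees=True).inv().apply(np.atleast_2d(P)-f["position"])
    return np.c_[f["cx"]+f["fx"]*p[:,0]/-p[:,2], f["cy"]+f["fy"]*p[:,1]/p[:,2]]
def toworld(f,uv,z):
    uv=np.atleast_2d(uv).astype(float)
    d=np.c_[(uv[:,0]-f["cx"])/f["fx"],-(uv[:,1]-f["cy"])/f["fy"],-np.ones(len(uv))]
    d=R.from_euler('xyz',f["orientation"],degrees=True).apply(d)
    c=np.array(f["position"]); return c+d*((z-c[2])/d[:,2])[:,None]
def boxhull(f,c,yaw,L,W,H,z0=0):
    s=np.array([[a,b,h] for a in(-L/2,L/2) for b in(-W/2,W/2) for h in(0,H)])
    P=R.from_euler('z',yaw,degrees=True).apply(s)+[c[0],c[1],z0]
    return cv2.convexHull(topix(f,P).astype(np.float32))
def fitbox(fs,ms,x0,L,W,H):
    # maximise silhouette overlap over all views
    from scipy.optimize import minimize
    S=4
    def cost(x):
        t=0
        for f,m in zip(fs,ms):
            ys,xs=np.nonzero(m); o=np.array([xs.min()-12,ys.min()-12]); w=xs.max()-o[0]+12; h=ys.max()-o[1]+12
            sub=cv2.resize(m[o[1]:o[1]+h,o[0]:o[0]+w].astype(np.float32),None,fx=S,fy=S)
            im=np.zeros_like(sub); hu=boxhull(f,x[:2],x[2]*1000,L,W,H)[:,0]
            cv2.fillPoly(im,[np.round(((hu-o+0.5)*S-.5)*16).astype(int)],1,shift=4)
            t+=np.abs(sub-im).sum()/sub.sum()
        return t
    x0=np.array([x0[0],x0[1],x0[2]/1000])
    r=minimize(cost,x0,method='Nelder-Mead',options=dict(initial_simplex=x0+np.array([[0,0,0],[.008,0,0],[0,.008,0],[0,0,.008]]),xatol=1e-5,fatol=1e-5))
    return r.x*[1,1,1000],r.fun
E
python3 - <<'E'
from h import *
fs=[env.grab_frame(n) for n in("scene","top")]
def masks(t,g):
    out=[]
    for f in fs:
        best=None
        for d in env.trace(f,t):
            m=np.array(d["mask"]); ys,xs=np.nonzero(m); u=topix(f,g)[0]
            e=np.hypot(xs.mean()-u[0],ys.mean()-u[1])
            if best is None or e<best[0]: best=(e,m)
        out.append(best[1]); print(t,best[0],best[1].sum())
    return out
mb=masks("wax_bar",[.515,-.167,.02])
for nm,sel in(("both",[0,1]),("scene",[0]),("top",[1])):
    print(nm,fitbox([fs[i] for i in sel],[mb[i] for i in sel],[.515,-.167,120],.116,.028,.028))
mc=masks("saw_cradle",[.54,.17,.02])
a=fs[1]["image"][150:230,195:375]; cv2.imwrite("pics/c1.png",cv2.resize(a,None,fx=4.4,fy=4.4,interpolation=cv2.INTER_CUBIC))
a=fs[0]["image"][215:285,205:285]; cv2.imwrite("pics/c2.png",cv2.resize(a,None,fx=7,fy=7,interpolation=cv2.INTER_CUBIC))
E
```

```text
wax_bar 1.293001917719634 335
wax_bar 3.6922583450700004 350
both (array([  0.52074541,  -0.17735441, 115.50224707]), np.float64(0.383222758769989))
scene (array([  0.51712531,  -0.17421213, 114.84168073]), np.float64(0.139983668923378))
top (array([  0.52367329,  -0.17685852, 117.06719478]), np.float64(0.15449777245521545))
saw_cradle 2.280523322663888 1438
saw_cradle 6.21856938855462 1176
```

View pics/c1.png

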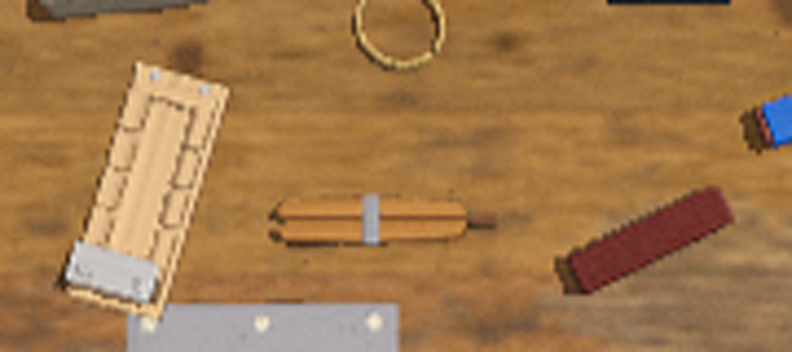

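View pics/c2.png

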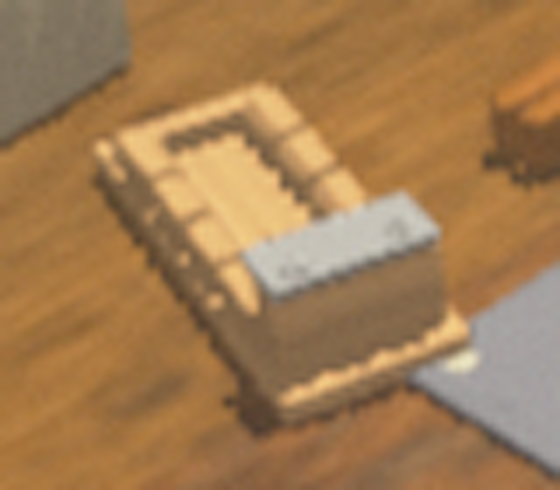

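The crops show the keeper plate at the robot-side end of the cradle (top crop 78–160, 240–300), so cradle x points to a yaw of about 159°. The sill is at the far end. The bar runs (565,280) to (735,200), clear of its neighbours.

```bash
cat > fit.py <<'E'
from h import *
from scipy.optimize import least_squares
fs={n:env.grab_frame(n) for n in("scene","top")}
C={"top":(4.4,np.array([195,150])),"scene":(7,np.array([205,215]))}
px=lambda n,x,y:(np.array([x,y])+.5)/C[n][0]-.5+C[n][1]
# (view, crop px, local (x,y,z)); w = plate half width unknown
obs=[("top",(78,240),(49.5,-1,46)),("top",(160,263),(49.5,1,46)),("scene",(243,255),(49.5,-1,46)),("scene",(402,190),(49.5,1,46)),
("top",(150,97),(-59.5,-15.5,20)),("top",(197,109),(-59.5,15.5,20)),("scene",(165,137),(-59.5,-15.5,20)),("scene",(247,112),(-59.5,15.5,20))]
def pose(p,l): return R.from_euler('z',p[2],degrees=False).apply(np.array(l,float)/1000)+[p[0],p[1],0]
def res(p):
    out=[]
    for n,c,l in obs:
        l=list(l); 
        if abs(l[1])==1: l[1]*=p[3]*1000
        out+=list(topix(fs[n],pose(p,l))[0]-px(n,*c)+ (p[4:6] if n=="top" else 0))
    return np.r_[out,p[4:6]]
r=least_squares(res,[.54,.17,np.radians(159),.028,0,0])
print("cradle",r.x[:2],np.degrees(r.x[2]),"halfw",r.x[3],"topoff px",r.x[4:],"\n",r.fun.round(1)[:16].reshape(-1,2).tolist())
p=r.x
# bar by colour
ms=[]
for n,g in(("scene",[.517,-.174,.02]),("top",[.523,-.177,.02])):
    im=fs[n]["image"].astype(int); u=topix(fs[n],g)[0].astype(int)
    m=(im[...,2]>1.9*im[...,1])&(im[...,2]>20)&(im[...,2]<150)
    m2=np.zeros_like(m); s=np.s_[u[1]-25:u[1]+25,u[0]-30:u[0]+30]; m2[s]=m[s]
    k,lab,st,_=cv2.connectedComponentsWithStats(m2.astype(np.uint8)); m2=lab==1+np.argmax(st[1:,4]); ms.append(m2); print(n,m2.sum())
F=[fs["scene"],fs["top"]]
for sel in([0,1],[0],[1]): print("bar",sel,fitbox([F[i] for i in sel],[ms[i] for i in sel],[.52,-.176,116],.116,.028,.028))
b,_=fitbox(F,ms,[.52,-.176,116],.116,.028,.028)
tiles=[]
for n,s,w0 in(("scene",8,(205,215,80,70)),("scene",8,(320,170,50,50)),("top",8,(205,155,45,70)),("top",8,(315,180,50,50))):
    x0,y0,w,h=w0; t=cv2.resize(fs[n]["image"][y0:y0+h,x0:x0+w],None,fx=s,fy=s,interpolation=cv2.INTER_CUBIC)
    def ln(P,col): 
        q=((topix(fs[n],P)-[x0,y0]+.5)*s-.5); cv2.polylines(t,[np.round(q).astype(np.int32)],True,col,1)
    def rect(a,bb,y,z): return [pose(p,l) for l in((a,-y,z),(bb,-y,z),(bb,y,z),(a,y,z))]
    ln(rect(-83,83,33,0),(255,255,0)); ln(rect(-59.5,59.5,15.5,10),(0,255,0)); ln(rect(-69.5,59.5,29,23),(255,0,255)); ln(rect(49.5,75,p[3]*1000,46),(0,0,255)); ln(rect(-69.5,-59.5,15.5,20),(255,0,0))
    hu=(boxhull(fs[n],b[:2],b[2],.116,.028,.028)[:,0]-[x0,y0]+.5)*s-.5
    cv2.polylines(t,[np.round(hu).astype(np.int32)],True,(0,255,0),1)
    c=np.zeros((560,640 if s*w>600 else 400,3),np.uint8); c[:min(560,t.shape[0]),:t.shape[1]]=t[:560]; tiles.append(c)
cv2.imwrite("pics/ov1.png",cv2.resize(np.hstack(tiles[:1]),(640,560)))
cv2.imwrite("pics/ov2.png",cv2.resize(np.hstack([tiles[2],tiles[3]]),(800,560)))
E
python3 fit.py
```

```text
cradle [0.55614284 0.16442339] 163.29547121535361 halfw 0.028037324129359123 topoff px [ 0.18640809 -0.94192901] 
 [[-0.1, 0.3], [-0.2, 0.5], [-0.1, -0.7], [0.4, 0.3], [0.4, -0.0], [-0.3, 0.2], [-0.5, -0.2], [-0.3, -0.6]]
scene 5
top 355
bar [0, 1] (array([ 3.73037037e-01, -7.55555556e-02,  2.02518519e+02]), np.float64(2.0))
bar [0] (array([ 4.47111111e-01, -1.14666667e-01,  1.59555556e+02]), np.float64(1.0))
bar [1] (array([  0.52214432,  -0.17444146, 116.45810921]), np.float64(0.14477333426475525))
```

View pics/ov1.png

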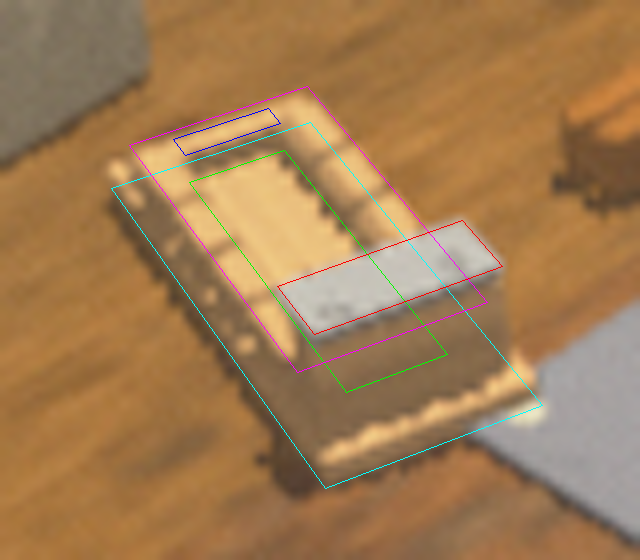

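View pics/ov2.png

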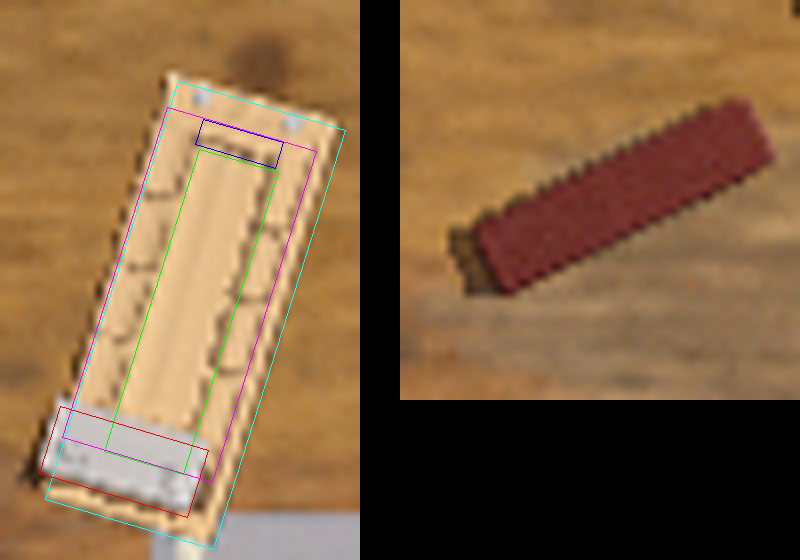

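The overlay fits the scene view well. The top view is offset by about 1 px (3 mm) in world x, so I'll settle which camera is right once I hold the bar. Grasping now.

```bash
cat > m.py <<'E'
from h import *
GX,GT=-.008,.0155
def tcp(pos,yaw,tilt=0,sgn=1,gx=GX):
    """bar underside-centre pos (world), yaw of keeper-ward axis, tilt>0: keeper end low"""
    B=R.from_euler('ZY',[yaw,tilt],degrees=True)
    T=B*R.from_euler('x',180,degrees=True)
    if sgn<0: T=T*R.from_euler('z',180,degrees=True)
    return (np.array(pos)+B.apply([gx,0,GT])).tolist(), T.as_euler('xyz',degrees=True).tolist()
def st(*a):
    s=env.read_state(); print(*a,"t%.2f"%s["clock"],"p",np.round(s["position"],4),"F",np.round(s["force"],1),"T",np.round(s["wrist_torque"],2),"op %.3f ff"%s["opening"],np.round(s["finger_force"],1)); return s
E
python3 - <<'E'
from m import *
b=[.520,-.175,0]; c=[.556,.164,.010]
for sgn in(1,-1):
    for p,y in((b,115.8),(c,163.3)):
        print(sgn,np.round(env.inverse_kinematics(*tcp(p,y,12 if p is c else 0,sgn)),0))
E
```

```text
1 [  -2.   29.  -23.   -0.  -38. -152.]
1 [  36.   26.  -35.   25.  -23. -165.]
-1 [ -2.  29. -23.   0. -38.  28.]
-1 [ 36.  26. -35.  25. -23.  15.]
```

```bash
python3 - <<'E'
from m import *
b=np.array([.520,-.175,0])
p,o=tcp(b,115.8,0,-1)
env.goto([p[0],p[1],.13],o)
print(env.move_straight(p,rate=.12,force_limit=10)); st("down")
env.gripper_to(0.0,40); st("grip")
env.move_straight([p[0],p[1],p[2]+.10],rate=.15); st("up")
s=env.read_state()
q=env.read_state()
f=[env.grab_frame(n) for n in("scene","top")]
tiles=[]
for g in f:
    u=topix(g,[p[0],p[1],.1])[0].astype(int); x0,y0=u-[25,35]
    t=g["image"][y0:y0+70,x0:x0+50]; t=cv2.resize(t,None,fx=8,fy=8,interpolation=cv2.INTER_CUBIC)
    B=R.from_euler('z',115.8,degrees=True); cc=np.array([p[0],p[1],.1])-B.apply([GX,0,0])
    hu=(boxhull(g,cc,115.8,.116,.028,.028,.1)[:,0]-[x0,y0]+.5)*8-.5
    cv2.polylines(t,[np.round(hu).astype(np.int32)],True,(0,255,0),1); tiles.append(t)
cv2.imwrite("pics/grip.png",np.hstack(tiles))
E
```

```text
False
down t4.10 p [ 0.5241 -0.1824  0.0162] F [0.3 0.3 0.8] T [-0.02  0.09  0.01] op 0.999 ff 0.0
grip t5.08 p [ 0.5236 -0.1822  0.0155] F [ 0.1 -0.   0.3] T [ 0.    0.03 -0.04] op 0.328 ff 40.0
up t5.90 p [ 0.5225 -0.182   0.1145] F [-0.8  0.7 -1.3] T [ 0.    0.15 -0.04] op 0.327 ff 40.0
```

View pics/grip.png

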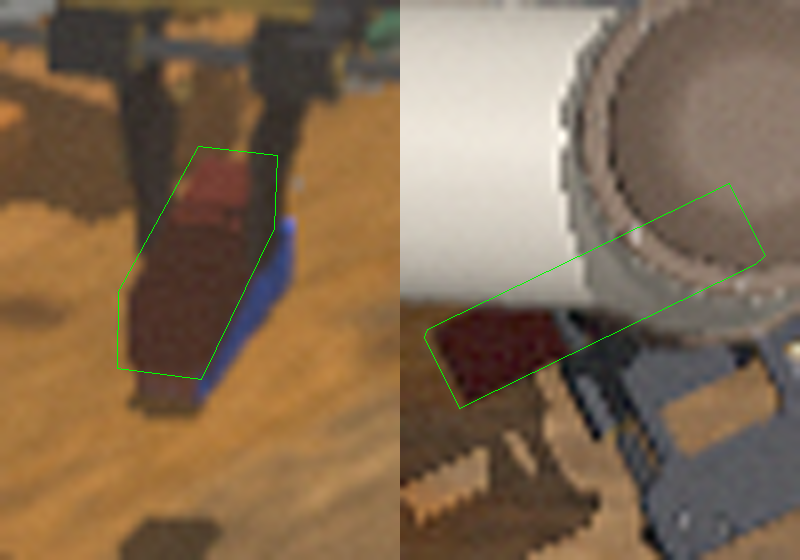

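The bar is held firmly (opening 28.4 mm) and showed in the left crop from (130,405) to (250,155). In scene it sits about 1–2 px right and below the prediction, which means scene is biased in −x. Next I hover over the cradle so the bar and pocket can be compared in one picture.

```bash
cat >> m.py <<'E'
def barpose(K,tilt,c,yaw):
    """K=(x,y,z) cradle-frame mm (z above bench) of the bar's lower keeper-end edge -> underside centre world"""
    t=np.radians(tilt); l=np.array([K[0]-58*np.cos(t),K[1],K[2]+58*np.sin(t)])/1000
    return R.from_euler('z',yaw,degrees=True).apply(l)+[c[0],c[1],0]
def toolat(K,tilt,c,yaw): return tcp(barpose(K,tilt,c,yaw),yaw,tilt,-1)
CR=[.558,.1645]; YAW=163.3
E
python3 - <<'E'
from m import *
p,o=toolat((36,0,60),12,CR,YAW)
env.goto(p,o); st("hover")
env.move_straight(toolat((36,0,32),12,CR,YAW)[0],rate=.1,force_limit=8); s=st("low")
print("err mm",np.round((np.array(s["position"])-toolat((36,0,32),12,CR,YAW)[0])*1000,1))
T=R.from_euler('xyz',s["tool_rot"],degrees=True); B=T*R.from_euler('z',180,degrees=True)*R.from_euler('x',180,degrees=True)
print("bar yaw/tilt",B.as_euler('ZYX',degrees=True))
bp=np.array(s["position"])-B.apply([GX,0,GT])
tiles=[]
for n,(x0,y0,w,h),k in(("scene",(200,195,90,90),6),("top",(205,155,45,90),5)):
    g=env.grab_frame(n); t=cv2.resize(g["image"][y0:y0+h,x0:x0+w],None,fx=k,fy=k,interpolation=cv2.INTER_CUBIC)
    P=bp+B.apply(np.array([[a,b,c] for c in(0,.028) for a,b in((-.058,-.014),(.058,-.014),(.058,.014),(-.058,.014))]))
    q=(topix(g,P)-[x0,y0]+.5)*k-.5
    for i in(0,4): cv2.polylines(t,[np.round(q[i:i+4]).astype(np.int32)],True,(0,255,0),1)
    c=np.zeros((540,t.shape[1],3),np.uint8); c[:t.shape[0]]=t; tiles.append(c)
cv2.imwrite("pics/hov.png",np.hstack(tiles))
E
```

```text
hover t7.30 p [0.5823 0.1563 0.0888] F [-0.8 -0.6 -1.6] T [ 0.06  0.51 -0.01] op 0.329 ff 40.0
low t7.73 p [0.5825 0.1563 0.0608] F [ 0.4 -0.6 -1.2] T [ 0.09  0.58 -0.01] op 0.330 ff 40.0
err mm [ 0.2 -0.9 -0.1]
bar yaw/tilt [1.63229720e+02 1.19872645e+01 3.01125066e-02]
```

View pics/hov.png

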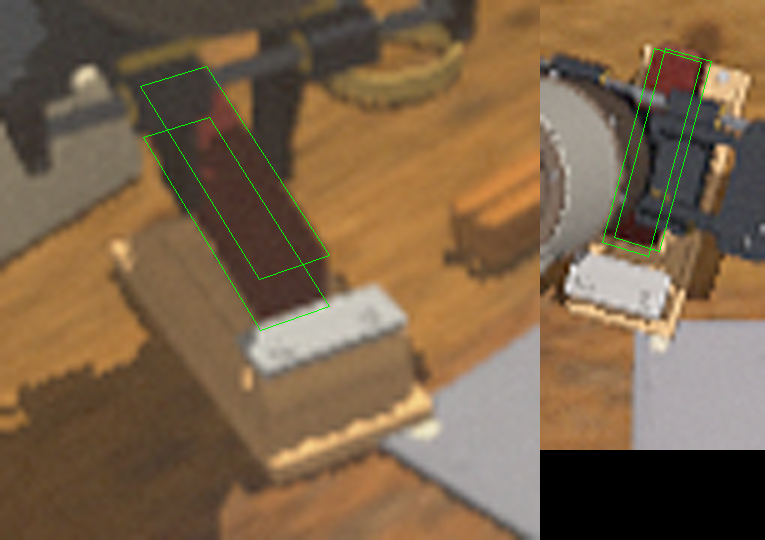

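The bar's keeper end, at scene crop (258,318) to (330,300), lines up with the prediction within about 1 px and sits just in front of the keeper plate. I'll descend with a force guard, slide under the plate, and watch the contact forces.

```bash
cat >> m.py <<'E'
def here(c=CR,yaw=YAW,show=""):
    """present K (cradle mm) assuming the nominal grasp, force in cradle axes"""
    s=env.read_state(); B=R.from_euler('xyz',s["tool_rot"],degrees=True)*R.from_euler('z',180,degrees=True)*R.from_euler('x',180,degrees=True)
    Z=R.from_euler('z',-yaw,degrees=True)
    K=Z.apply(np.array(s["position"])+B.apply([.058-GX,0,-GT])-[c[0],c[1],0])*1000
    print(show,"t%.2f"%s["clock"],"K",K.round(1),"yaw/tilt/roll",B.as_euler('ZYX',degrees=True).round(1),"Fc",Z.apply(s["force"]).round(1),"Tc",Z.apply(s["wrist_torque"]).round(2),"op %.3f"%s["opening"]); return K
E
python3 - <<'E'
from m import *
here(show="start")
h=env.move_straight(toolat((36,0,9),12,CR,YAW)[0],rate=.04,force_limit=6); K=here(show=f"down {h}")
if K[2]<14:
    h=env.move_straight(toolat((62,0,K[2]+.5),12,CR,YAW)[0],rate=.04,force_limit=7); here(show=f"slide {h}")
E
```

```text
start t7.83 K [35.2 -0.2 32.7] yaw/tilt/roll [ 1.632e+02  1.210e+01 -1.000e-01] Fc [-0.5  1.2 -1.3] Tc [ 0.09 -0.6   0.02] op 0.328
down False t8.56 K [36.2  0.3  8.9] yaw/tilt/roll [163.3  12.    0. ] Fc [1.1 1.1 1.4] Tc [ 0.32 -0.83  0.02] op 0.325
slide True t9.08 K [55.6 -0.9  9.9] yaw/tilt/roll [ 1.634e+02  1.210e+01 -1.000e-01] Fc [-4.2 -0.1 -0.8] Tc [ 0.22  0.55 -0.06] op 0.328
```

```bash
cat > rock.py <<'E'
from m import *
h=False
for th,pushto in((9,False),(6.5,True)):
    K=here(show="pre"); E=K[0]+28*np.sin(np.radians(12 if th==9 else 9))
    p,o=toolat((E-.7-28*np.sin(np.radians(th)),0,10.3),th,CR,YAW)
    h=env.move_straight(p,o,rate=.02,force_limit=12); K=here(show=f"tilt{th} {h}")
    if h: break
    if pushto:
        p,o=toolat((K[0]+4,0,10.3),th,CR,YAW); h=env.move_straight(p,o,rate=.02,force_limit=7); here(show=f"push {h}")
E
python3 rock.py
```

```text
pre t9.08 K [55.6 -0.9  9.9] yaw/tilt/roll [ 1.634e+02  1.210e+01 -1.000e-01] Fc [-4.2 -0.1 -0.8] Tc [ 0.22  0.55 -0.06] op 0.328
tilt9 False t9.37 K [56.4 -0.2 10.2] yaw/tilt/roll [163.2   9.1  -0. ] Fc [ 0.3  0.5 -0.5] Tc [ 0.06 -0.47  0.05] op 0.331
pre t9.37 K [56.4 -0.2 10.2] yaw/tilt/roll [163.2   9.1  -0. ] Fc [ 0.3  0.5 -0.5] Tc [ 0.06 -0.47  0.05] op 0.331
tilt6.5 False t9.66 K [57.2  0.4  9.9] yaw/tilt/roll [1.633e+02 6.500e+00 1.000e-01] Fc [ 1.   0.4 -1.8] Tc [ 0.12 -0.42 -0.02] op 0.330
push True t9.87 K [58.2 -0.2 10.1] yaw/tilt/roll [163.4   6.7  -0. ] Fc [-2.8 -1.2 -0.3] Tc [-0.07  0.28  0.  ] op 0.328
```

Head contact is consistent at 12° and 6.5° (E ≈ 61.4). Now rocking down past the sill.

```bash
python3 - <<'E'
from m import *
E=61.5
for th,sl in((4,.3),(2,.6),(0,1.2)):
    p,o=toolat((E-sl-28*np.sin(np.radians(th)),0,10.3),th,CR,YAW)
    h=env.move_straight(p,o,rate=.02,force_limit=14); here(show=f"tilt{th} {h}")
    if h: break
E
```

```text
tilt4 False t10.12 K [59.4  0.3 10. ] yaw/tilt/roll [163.2   4.    0. ] Fc [-0.8 -1.2 -0.6] Tc [-0.35  0.07  0.08] op 0.330
tilt2 False t10.38 K [60.1  0.3  9.9] yaw/tilt/roll [163.3   2.    0. ] Fc [-0.4 -1.4 -0.8] Tc [-0.18 -0.05  0.07] op 0.327
tilt0 False t10.65 K [60.5  0.2 10. ] yaw/tilt/roll [163.3   0.    0. ] Fc [-0.7 -0.5 -1.7] Tc [-0.13 -0.01  0.02] op 0.329
```

Flat with no sill contact. Releasing, then I'll touch down near the sill end and the middle with shut fingers to check the top is at z = 38 mm.

```bash
python3 - <<'E'
from m import *
env.gripper_to(0.75); here(show="rel")
s=env.read_state(); p=np.array(s["position"]); o=s["tool_rot"]
env.move_straight(p+[0,0,.06],rate=.12); env.gripper_to(0.0,10)
Z=R.from_euler('z',YAW,degrees=True)
for x in(-48,25):
    q=Z.apply([(x+1.8)/1000,0,0])+[CR[0],CR[1],0]
    env.move_straight([q[0],q[1],.055],rate=.12)
    h=env.move_straight([q[0],q[1],.030],rate=.025,force_limit=9); st(x,h)
    env.move_straight([q[0],q[1],.075],rate=.12)
env.goto([.40,-.20,.25],o)
tiles=[]
for n,(x0,y0,w,h),k in(("scene",(205,215,80,70),7),("top",(205,160,45,80),5)):
    g=env.grab_frame(n); t=cv2.resize(g["image"][y0:y0+h,x0:x0+w],None,fx=k,fy=k,interpolation=cv2.INTER_CUBIC)
    c=np.zeros((490,t.shape[1],3),np.uint8); c[:min(490,t.shape[0])]=t[:490]; tiles.append(c)
cv2.imwrite("pics/end.png",np.hstack(tiles))
f=env.grab_frame("top")
for t in("ring_clamp","tape_roll"): print(t,[d["xyz"] for d in env.search_frame(f,t)][:1])
st("end")
E
```

```text
rel t11.54 K [60.3  0.  10.3] yaw/tilt/roll [163.3  -0.    0. ] Fc [-1.1 -0.9  0.3] Tc [ 0.09 -0.13  0.01] op 0.753
-48 True t14.71 p [0.6023 0.1512 0.0385] F [-0.7 -0.3  4.5] T [-0.01  0.39  0.  ] op 0.002 ff 1.9
25 True t16.63 p [0.5323 0.1721 0.0385] F [-0.3  0.5  4.4] T [-0.07  0.32  0.05] op 0.006 ff 2.0
ring_clamp [[0.5379, 0.0089, 0.019]]
tape_roll [[0.481, -0.3997, 0.0251]]
end t18.93 p [ 0.4003 -0.1995  0.2496] F [0.1 0.7 0.7] T [-0.1   0.14  0.01] op 0.001 ff 0.0
```

View pics/end.png

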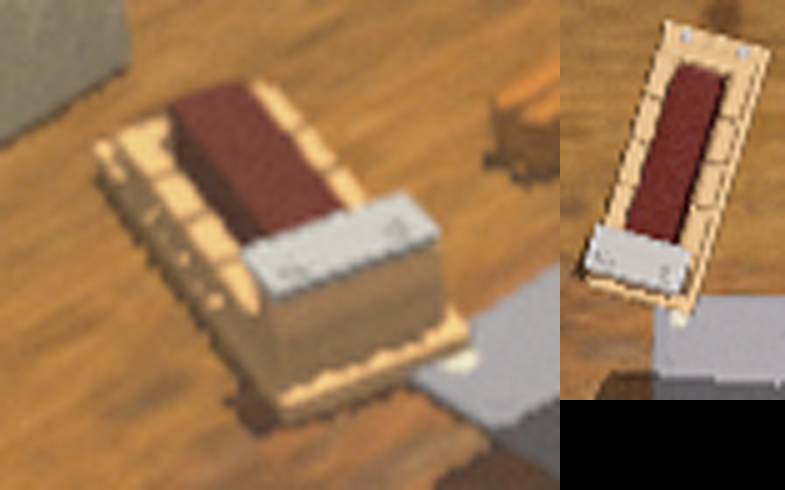

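The bar lies in the pocket: scene crop (175,100) to (340,215), with its keeper end under the plate. Both touches read 38.5 mm, so it is flat, and the arm is clear.

```bash
python3 -c "
from workcell import env
print(env.close_job())"
```

```text
the job is handed in; nothing more can be done
None
```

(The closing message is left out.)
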